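Re-polish the rejected toggles: load, shut, pin and start the polisher

ROBOT

A 6-joint arm with a two-finger parallel gripper is mounted at the origin on the work surface. World frame = base frame: x ahead of the robot, y to its left, z up, the work surface at z = 0. Lengths are in m, angles in rad, forces in N, time in s.
With the tool pointing down it reaches from about 0.275 to 0.875 m from the base axis. Payload 12.5 kg.
Tool frame: the origin (TCP) lies on the centre line of the jaws, within the pads' length; the fingertips stand r.finger_overhang ahead of it and the grasp point (between the pads) lies 3 mm ahead of it (r.finger_overhang is the distance from the TCP to the fingertips, in m); z points along the fingers, y is the line along which they close (so a half turn about z gives the same grasp; the last joint's range is limited). The gripper opens to 85 mm and grips with 20 to 120 N. Pads are 22 mm wide; open, the fingers measure 114 mm over their backs; the gripper's body (76 mm by 85 mm) begins 54 mm behind the grasp point. The pads swing forward as they close: fully open they stand 13 mm farther back than shut.
Start: joints at [1.19, 0.351, 1.652, -0, 1.139, -0.085], TCP at [0.16, 0.526, 0.253] pointing down, gripper open.
Joint ranges: [-2.75, 2.75], [-0.79, 2.1], [0.01, 2.65], [-1.57, 4.71], [0.07, 3.14], [-2.87, 2.87]. Speed limits (rad/s): [2.22, 2.22, 2.79, 3.14, 3.14, 3.14].

INTERFACE

Orientations are given as a unit quaternion [x, y, z, w].
In Python, from cell import r, optics gives the robot as it stands. The module is installed in compiled form; this text tells all that it offers. Calls block until the motion is done:
- r.move_to(position, orientation): joint-space move of the TCP to a pose.
- r.move_linear(position, rot=None, vel=0.15): straight line of the TCP; rot=None keeps the orientation; vel is the mean speed in m/s.
- r.set_joints(angles): joint-space move.
- r.set_gripper(opening, squeeze=None): opening from 0.0 (shut) to 1.0 (fully open); squeeze is the grip in N (None keeps the last); returns when the fingers have stopped.
- r.sleep(seconds).
- r.inverse_kinematics(position, orientation): joint angles nearest the present ones, or None.
- optics.get_image(name): name is "scene" or "top" or "wrist"; returns a dict with "pixels" (400x640x3 uint8, red, green, blue), "depth" (400x640 float32, m along the optical axis (not along the pixel's ray), 0 where there is no reading), "fx", "fy", "cx", "cy" (pixels), "camera_from_world" (4x4, takes a point from world to camera coordinates); the wrist camera has in their place "mount" (4x4, takes a point from camera to tool coordinates, whose origin is the TCP and whose axes are the flange's). Camera axes: x right, y down, z forward; pixel columns grow to the right and rows downward; lengths in m; the calibration is good to about 2 mm. The wrist camera is an equidistant fisheye: a pixel r from the principal point sees the ray r / f radians off the axis. A picture is of the moment at which its call begins: read the wrist's pose just before it.
A pose or a line that the arm cannot do raises r.PlanningError and nothing moves.
- r.hand_in(): hands the job in; it is judged then, once.
Readings, each from a call of its own:
- r.current_t(): time.
- r.current_q(): joint angles.
- r.current_qvel(): joint speeds.
- r.current_effort(): joint torques, N m.
- r.current_tool_pos(): TCP position.
- r.current_ee_rot(): TCP orientation.
- r.current_contact_force(): force on the tool from outside, world axes, zero at the start.
- r.current_torque(): the same for the moment, N m.
- r.current_opening(): opening from 0.0 (shut) to 1.0 (fully open).
- r.current_finger_force(): force on a finger pad.
Only numpy, scipy, OpenCV 4.12 (cv2) and the standard library are available. Lean on these libraries where they do the work, as an engineer would, in place of code of your own. Each camera call takes 0.05 s, during which the arm holds its last target. There are 200 camera calls.

TASK

Put every coat toggle from the yellow inspection board into the polisher's tub, swing the lid fully shut and lock it by dropping the red-handled pin down through the fork and the lid's ear until its collar sits on the fork. Then start the machine: press the yellow key, then the blue, then the green, each fully down and one at a time, without pressing the red key, and never the green one before the pin is home. Leave the bowl, the jar and the brush where they are.

Things in the scene. Friction and masses are not known exactly. Their poses are not given: they have to be found in the camera images.
- polisher: fixed bench vibratory polisher: green base 230 x 230 mm, 60 high, round open tub above it (rim 150 mm above the bench, inner radius 95 mm at the rim, 87 at the floor), grey control box (88 x 230 mm, 85 high) at its front. Origin on the bench under the tub's centre, z up, +x from the control box through the tub to the back, +y towards the lid's pivot
- tub_floor (a point): centre of the tub's inner floor, 86 mm above the bench, 64 mm below the rim; axes as the polisher
- lid (a joint): angle (rad) of the flat round aluminium lid, 210 mm across, top face 159 mm above the bench. It swings level, 3 mm above the rim. 0 = shut against its stop; grows clockwise seen from above, swinging out over the control box to the left; 2.2 = fully out. Stays where left; 1.5 to 2.5 N at the handle. Its ear (36 x 8 mm, hole 17 mm, 265 mm from the pivot) lies in the fork when shut, holes in line
- lid_pivot (a point): on the axis of the lid's pivot, 152 mm above the bench, 130 mm from the tub's axis along +y of the polisher; the axis is upright
- lid_handle (a point): centre of the top of the lid's black upright round handle (25 mm across, 54 mm tall above the lid, its top 213 mm above the bench), 175 mm from the pivot on the line to the ear; with the lid shut it lies 45 mm from the tub's axis along -y of the polisher. Moves with the lid
- fork_hole (a point): centre of the hole in the top face of the steel clevis fork, 135 mm from the tub's axis along -y of the polisher, 176 mm above the bench. Upper plate 50 x 38 mm, 10 thick; lower plate's top face 26 mm below this point, 10 thick; the lid's ear goes between; a web joins them at the back (+x). Holes upright, 17 mm across, right through; free below
- lock_pin: loose clevis pin, upright: steel shank 12 mm thick, 60 long, its last 14 mm tapered to a 5 mm tip; a collar 28 mm across, 6 thick; a red round grip 24 mm across, 42 long on top. Origin on the axis at the collar's underside (60 mm above the tip), z up the axis; the grip spans 6 to 48 mm above it. Starts standing down to its collar in a hole of the tool block. About 90 g
- tool_block: fixed wooden block 120 x 64 mm, 66 high, with two upright through holes 17 mm across at 30 mm either side of its centre along its x. One holds the lock pin, the other the dust brush. Origin under its centre
- dust_brush: bystander: short round brush with a pale wooden grip and grey tuft, standing in the other hole of the tool block, 48 mm above the block; origin at its collar's underside, on the axis
- board: fixed inspection board, 269 x 295 mm, dark grey sheet 6 mm thick in a yellow frame 10 mm high and 18 wide; origin at the underside of its centre
- steel_bowl: bystander: loose stainless bowl, 140 mm across, 60 high, origin under its centre
- wax_jar: bystander: loose amber jar, 64 mm across, 85 high, origin under its centre
- toggle1: loose brown horn coat toggle, 78 mm long (x), 24 wide (y) at the middle and 19 at the ends, 18 high (z), with two dark cord holes; origin at the centre of its underside. Three to five toggles lie on the board; those absent read None
- toggle2: loose brown horn coat toggle, 78 mm long (x), 24 wide (y) at the middle and 19 at the ends, 18 high (z), with two dark cord holes; origin at the centre of its underside. Three to five toggles lie on the board; those absent read None
- toggle3: loose brown horn coat toggle, 78 mm long (x), 24 wide (y) at the middle and 19 at the ends, 18 high (z), with two dark cord holes; origin at the centre of its underside. Three to five toggles lie on the board; those absent read None
- toggle4: loose brown horn coat toggle, 78 mm long (x), 24 wide (y) at the middle and 19 at the ends, 18 high (z), with two dark cord holes; origin at the centre of its underside. Three to five toggles lie on the board; those absent read None
- toggle5: loose brown horn coat toggle, 78 mm long (x), 24 wide (y) at the middle and 19 at the ends, 18 high (z), with two dark cord holes; origin at the centre of its underside. Three to five toggles lie on the board; those absent read None
- key_yellow (a joint): travel in m of the round yellow spring key, 28 mm across, wake key, third of four in a row along y on top of the control box, 52 mm apart, counted from the polisher's +y; 0 = up, 0.006 = fully down (5 N)
- key_yellow_top (a point): centre of the top face of the yellow key, 107 mm above the bench when up, 10 mm proud of its grey housing; 174 mm in front of the tub's axis; presses straight down
- key_blue (a joint): travel in m of the round blue spring key, 28 mm across, gentle programme key, fourth (rightmost) of four in a row along y on top of the control box, 52 mm apart, counted from the polisher's +y; 0 = up, 0.006 = fully down (5 N)
- key_blue_top (a point): centre of the top face of the blue key, 107 mm above the bench when up, 10 mm proud of its grey housing; 174 mm in front of the tub's axis; presses straight down
- key_green (a joint): travel in m of the round green spring key, 28 mm across, start key, first (leftmost) of four in a row along y on top of the control box, 52 mm apart, counted from the polisher's +y; 0 = up, 0.006 = fully down (5 N)
- key_green_top (a point): centre of the top face of the green key, 107 mm above the bench when up, 10 mm proud of its grey housing; 174 mm in front of the tub's axis; presses straight down
- key_red (a joint): travel in m of the round red spring key, 28 mm across, stop key, second of four in a row along y on top of the control box, 52 mm apart, counted from the polisher's +y; 0 = up, 0.006 = fully down (5 N)
Mind the look-alikes: they are no part of the job. What is shaped like the toggle4 but purple is not meant.

How it is judged:
By the outcome, as a careful person would: the job done as asked, in the order asked, and still so for the second after the job is handed in, with the robot touching nothing.
Of toggle1, toggle2, toggle3, toggle4, toggle5 only 3 to 5 are there at a start; the rules pass over those that are not, and their reading is None.
At some moment in a run one of toggle1, toggle2, toggle3, toggle4, toggle5 may be knocked a few centimetres aside while the robot is not near it.
It also fails if it takes over 210 s, if anything falls off the work surface, if the arm or the gripper's body presses on something with over 40 N, if the wrist force passes 120 N, or if a joint passes its speed limit or range.

## Working session

There is one attempt and no reset: what is moved stays moved. The work goes in short steps, each a Python script; the robot and the scene stay as the last script left them, time stands still between calls to the robot, and variables do not carry over. Pictures are saved under pics/ and viewed, at most 14 in all, crops included, and the job is handed in when it is done.

```bash
mkdir -p pics
python3 - <<'E'
from cell import r, optics
import cv2,numpy as np
for n in("top","scene"):
    d=optics.get_image(n); cv2.imwrite(f"pics/{n}0.png",d["pixels"][:,:,::-1]); np.savez(f"{n}0.npz",**d)
    print(n,d["fx"],d["cx"],d["cy"],np.round(d["camera_from_world"],3).tolist())
print(r.finger_overhang,r.current_t(),r.current_ee_rot())
d=optics.get_image("wrist");print({k:v for k,v in d.items() if k not in("pixels","depth")})
E
```

```text
top 377.9124694630437 313.3521834577538 194.91377779985777 [[-0.017, -1.0, -0.011, -0.04], [-0.998, 0.018, -0.063, 0.603], [0.063, 0.009, -0.998, 1.027], [0.0, 0.0, 0.0, 1.0]]
scene 398.1964238843743 321.7160380565247 197.96635949110942 [[0.556, 0.831, -0.018, -0.272], [0.657, -0.453, -0.603, -0.317], [-0.509, 0.324, -0.798, 1.32], [0.0, 0.0, 0.0, 1.0]]
0.022 0.1 [ 1.47325311e-01  9.89087956e-01 -5.06008318e-04 -1.08953088e-04]
{'fx': 309.70691628693146, 'fy': 309.70691628693146, 'cx': 322.9551612906976, 'cy': 195.86030617100803, 'mount': array([[-1.11402468e-03, -9.63334915e-01, -2.68299460e-01,
         6.70499499e-02],
       [ 9.99999376e-01, -1.09457004e-03, -2.22089323e-04,
        -6.25895226e-04],
       [-7.97261528e-05, -2.68299541e-01,  9.63335534e-01,
        -1.20799371e-01],
       [ 0.00000000e+00,  0.00000000e+00,  0.00000000e+00,
         1.00000000e+00]])}
```

View pics/top0.png

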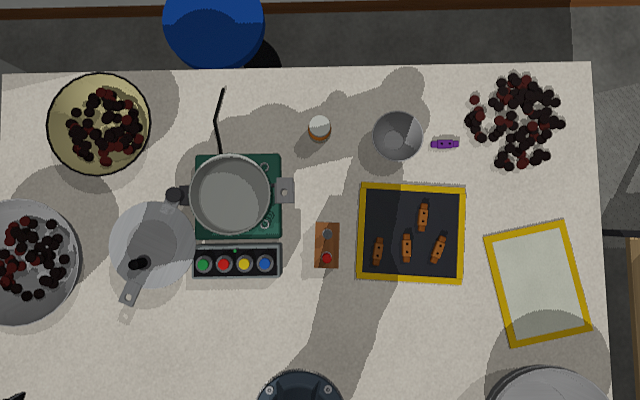

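View pics/scene0.png

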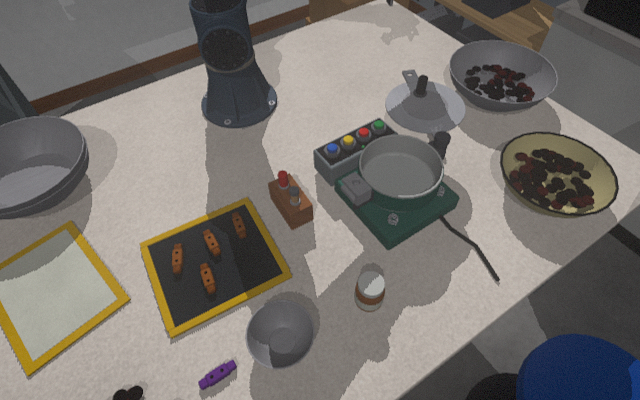

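The top view shows four brown toggles on the yellow board, at (378,250), (407,247), (438,249) and (423,215). The purple look-alike at (445,144) lies off the board, and the white yellow-framed board at (540,285) is empty. The lid is out to the left, with its handle at (138,263). The pin is at (326,257) and the brush at (327,232). Keys from the left are green, red, yellow, blue at (204..264,264).

```bash
cat > h.py <<'E'
import numpy as np, cv2
from scipy.spatial.transform import Rotation as R
def ray(d,u,v):
    T=np.asarray(d["camera_from_world"]); c=-T[:3,:3].T@T[:3,3]
    w=T[:3,:3].T@np.array([(u-d["cx"])/d["fx"],(v-d["cy"])/d["fy"],1.]); return c,w/np.linalg.norm(w)
def plane(d,u,v,z):
    c,w=ray(d,u,v); return c+w*(z-c[2])/w[2]
def proj(d,p):
    T=np.asarray(d["camera_from_world"]); q=T[:3,:3]@p+T[:3,3]
    return np.array([q[0]/q[2]*d["fx"]+d["cx"],q[1]/q[2]*d["fy"]+d["cy"]])
def tri(d1,p1,d2,p2):
    A=0;b=0
    for d,p in((d1,p1),(d2,p2)):
        c,w=ray(d,*p); M=np.eye(3)-np.outer(w,w); A=A+M; b=b+M@c
    return np.linalg.solve(A,b)
def blobs(d,lo,hi,amin=15,roi=None):
    hsv=cv2.cvtColor(np.ascontiguousarray(d["pixels"]),cv2.COLOR_RGB2HSV)
    m=cv2.inRange(hsv,lo,hi)
    if lo[0]==0: m|=cv2.inRange(hsv,(174,)+lo[1:],(180,)+hi[1:]) if hi[0]<7 else 0
    if roi: z=np.zeros_like(m); x0,y0,x1,y1=roi; z[y0:y1,x0:x1]=m[y0:y1,x0:x1]; m=z
    n,l,s,c=cv2.connectedComponentsWithStats(m)
    return [(c[i],s[i],l==i) for i in range(1,n) if s[i,4]>=amin]
HUE=dict(yellow=((22,120,100),(34,255,255)),blue=((100,120,80),(125,255,255)),green=((55,120,80),(85,255,255)),red=((0,150,100),(5,255,255)))
def toggles(d,roi=None,z=0.024):
    out=[]
    for c,s,m in blobs(d,(6,110,60),(18,255,255),40,roi):
        pts=np.argwhere(m)[:,::-1].astype(np.float32)
        P=np.array([plane(d,u,v,z)[:2] for u,v in pts],np.float32)
        (cx,cy),(w,h),a=cv2.minAreaRect(P)
        yaw=np.radians(a)+(0 if w>h else np.pi/2)
        out.append((cx,cy,(yaw+np.pi/2)%np.pi-np.pi/2,max(w,h),min(w,h),c))
    return out
E
python3 - <<'E'
from h import *
T=dict(np.load("top0.npz"));S=dict(np.load("scene0.npz"))
np.set_printoptions(precision=4,suppress=True)
for k,(lo,hi) in HUE.items():
    a=blobs(T,lo,hi,25,(190,240,340,280)); b=blobs(S,lo,hi,25,(260,110,400,200))
    print(k,[(c.round(1),s[4]) for c,s,_ in a],[(c.round(1),s[4]) for c,s,_ in b])
    for c,_,_ in a: 
        for e,_,_ in b: print("  tri",tri(T,c,S,e),"plane",plane(T,*c,.107),plane(S,*e,.107))
print("toggles")
for t in toggles(T,(365,190,460,275)): print(np.round(t[:5],4),t[5].round(1))
for t in toggles(S,(140,200,290,330)): print("S",np.round(t[:5],4),t[5].round(1))
a=cv2.resize(T["pixels"][180:290,300:480],None,fx=4,fy=4,interpolation=cv2.INTER_CUBIC)
cv2.imwrite("pics/crop1.png",a[:,:,::-1])
E
```

```text
yellow [(array([243.5, 263.6]), np.int32(92))] [(array([347.7, 139.3]), np.int32(78))]
  tri [0.4259 0.1278 0.1024] plane [0.4266 0.1272 0.107 ] [0.4295 0.1246 0.107 ]
blue [(array([264.1, 263.1]), np.int32(96))] [(array([331.7, 146.8]), np.int32(66))]
  tri [0.4267 0.0754 0.105 ] plane [0.4271 0.0754 0.107 ] [0.4281 0.0739 0.107 ]
green [(array([202.4, 264.4]), np.int32(88))] [(array([378.7, 123.3]), np.int32(38))]
  tri [0.4264 0.2316 0.1052] plane [0.4264 0.2307 0.107 ] [0.428  0.2306 0.107 ]
red [(array([326.6, 258. ]), np.int32(61)), (array([222.9, 263.9]), np.int32(95))] [(array([363.3, 131. ]), np.int32(55)), (array([282.2, 176.6]), np.int32(58))]
  tri [ 0.5206 -0.0165  0.3071] plane [ 0.4373 -0.0813  0.107 ] [0.4278 0.1777 0.107 ]
  tri [ 0.4365 -0.0817  0.0997] plane [ 0.4373 -0.0813  0.107 ] [ 0.442  -0.0844  0.107 ]
  tri [0.4263 0.1793 0.105 ] plane [0.4267 0.179  0.107 ] [0.4278 0.1777 0.107 ]
  tri [0.4079 0.06   0.0692] plane [0.4267 0.179  0.107 ] [ 0.442  -0.0844  0.107 ]
toggles
[ 0.5357 -0.3471 -0.158   0.0782  0.0256] [422.3 217.2]
[ 0.4524 -0.2998 -0.0315  0.0759  0.0217] [406.  247.8]
[ 0.446  -0.2229 -0.1926  0.0739  0.0227] [377.7 250.8]
[ 0.4471 -0.3865 -0.4296  0.078   0.0254] [437.8 249.5]
S [ 0.4509 -0.2258 -0.19    0.0788  0.0227] [238.7 224.9]
S [ 0.4579 -0.3029 -0.0439  0.0808  0.0249] [211.5 242.3]
S [ 0.4519 -0.389  -0.3807  0.0801  0.0236] [177. 258.]
S [ 0.5405 -0.3501 -0.1355  0.0805  0.0243] [207.4 277.9]
```

View pics/crop1.png

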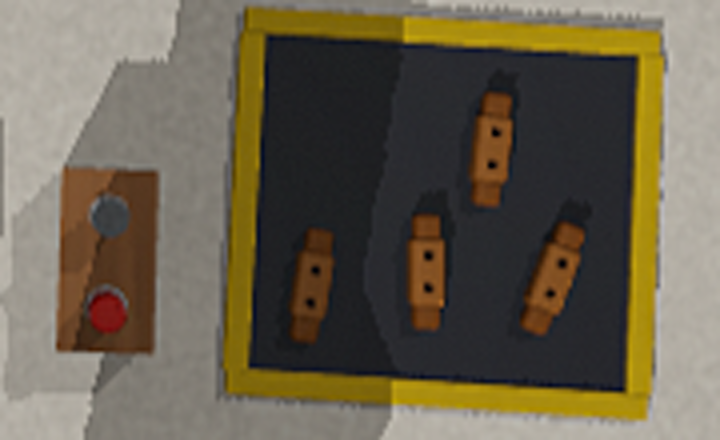

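The enlarged crop confirms four brown toggles on the yellow board, the purple one excluded. The red-gripped pin is in the near hole and the grey brush in the far one. Picking the toggles now, with a fresh detection before each pick.

```bash
cat >> h.py <<'E'
def down(yaw): return (R.from_euler('z',yaw)*R.from_euler('x',np.pi)).as_quat()
E
cat > pick.py <<'E'
from h import *
from cell import r,optics
import sys
C=np.array([.601,.153])
def pick(t,off):
    x,y,yaw=t[0]+.0025,t[1]-.0015,t[2]; q=down(yaw)
    r.set_gripper(.55); r.move_to([x,y,.2],q); r.move_linear([x,y,.033],vel=.2)
    r.set_gripper(0,40); o=r.current_opening(); print("pick",np.round([x,y,yaw],3),"open",round(o,3),"F",r.current_finger_force())
    r.move_linear([x,y,.24],vel=.3)
    if o<.1: return False
    r.move_to([C[0],C[1]+off,.25],down(0)); r.move_linear([C[0],C[1]+off,.14],vel=.2)
    print(" held",round(r.current_opening(),3)); r.set_gripper(.5); r.move_linear([C[0],C[1]+off,.25],vel=.3)
    return True
def see(): return sorted(toggles(optics.get_image("top"),(360,185,465,282)),key=lambda t:-t[1])
if __name__=="__main__":
    offs=[.03,-.03,0,.02,-.02]
    for i in range(int(sys.argv[1]),int(sys.argv[2])):
        L=see(); print(r.current_t(),[np.round(t[:5],3).tolist() for t in L])
        if not L: break
        pick(L[0],offs[i])
E
python3 pick.py 0 1
python3 - <<'E'
from h import *; from cell import r,optics
d=optics.get_image("top"); T=dict(np.load("top0.npz"))
a=np.hstack([d["pixels"],optics.get_image("wrist")["pixels"]]); a=cv2.resize(a,(800,250)); cv2.imwrite("pics/p1.png",a[:,:,::-1]); print(r.current_t(),r.current_contact_force())
E
```

```text
0.2 [[0.446, -0.223, -0.193, 0.074, 0.023], [0.452, -0.3, -0.032, 0.076, 0.022], [0.536, -0.347, -0.158, 0.078, 0.026], [0.447, -0.387, -0.43, 0.078, 0.025]]
pick [ 0.448 -0.224 -0.193] open 0.271 F 39.52663958072662
 held 0.273
8.8917 [ 0.12093875 -0.00892831 -1.1223732 ]
```

View pics/p1.png

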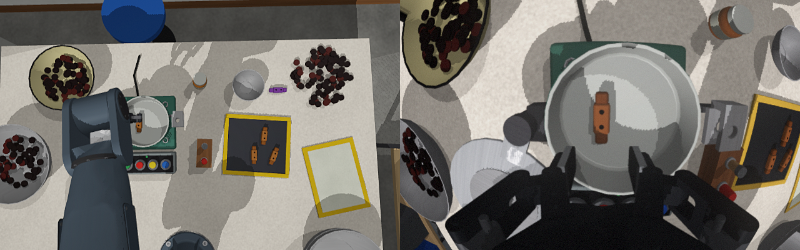

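The first toggle lies in the tub and the other three are still visible on the board at about (255..275,135..155) in the shrunk view. Doing the rest.

```bash
python3 pick.py 1 5
python3 - <<'E'
from h import *; from cell import r,optics
p,q=r.current_tool_pos(),r.current_ee_rot()
w=optics.get_image("wrist");d=optics.get_image("top")
np.savez("w1.npz",p=p,q=q,**w)
a=cv2.resize(np.hstack([d["pixels"],w["pixels"]]),(800,250)); cv2.imwrite("pics/p2.png",a[:,:,::-1]); print(r.current_t())
E
```

```text
8.9417 [[0.454, -0.3, -0.032, 0.079, 0.022], [0.536, -0.347, -0.144, 0.078, 0.026], [0.448, -0.385, -0.417, 0.078, 0.025]]
pick [ 0.456 -0.301 -0.032] open 0.266 F 39.704636335372925
 held 0.266
16.4 [[0.536, -0.347, -0.144, 0.078, 0.026], [0.448, -0.386, -0.394, 0.078, 0.025]]
pick [ 0.538 -0.348 -0.144] open 0.269 F 40.25468587875366
 held 0.268
23.95 [[0.448, -0.386, -0.394, 0.078, 0.025]]
pick [ 0.45  -0.388 -0.394] open 0.269 F 39.85424816608429
 held 0.266
32.0333 []
32.1333
```

View pics/p2.png

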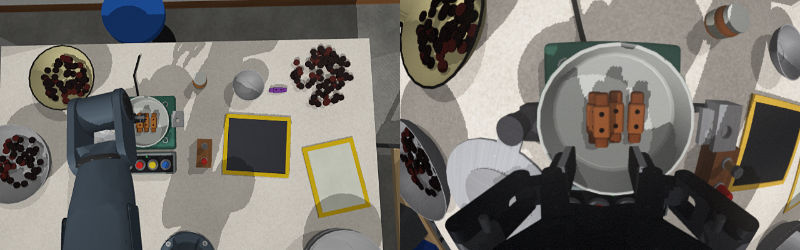

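All four toggles are in the tub and the board is empty. Now checking the polisher's geometry (rim, fork hole, pivot, handle) against the first images.

Run:
```python
from h import *
T=dict(np.load("top0.npz"));S=dict(np.load("scene0.npz"))
np.set_printoptions(precision=4,suppress=True)
C=np.array([.6015,.153]);yaw=.003;c,s=np.cos(yaw),np.sin(yaw);M=np.array([[c,-s],[s,c]])
W=lambda x,y,z:np.r_[C+M@[x,y],z]
def dark(d,roi):
    x0,y0,x1,y1=roi; g=d["pixels"].max(2); m=np.zeros(g.shape,np.uint8); m[y0:y1,x0:x1]=(g[y0:y1,x0:x1]<45)*255
    n,l,st,ce=cv2.connectedComponentsWithStats(m); return [(st[i],ce[i].round(1)) for i in range(1,n) if st[i,4]>12]
print(dark(T,(115,240,165,285)));print(dark(S,(405,65,445,110)))
out=[]
for d,(x0,y0,x1,y1),f in((T,(110,145,310,320),4),(S,(310,60,480,220),3)):
    a=cv2.resize(d["pixels"][y0:y1,x0:x1],None,fx=f,fy=f,interpolation=cv2.INTER_CUBIC)
    def dot(p,col):
        u=(proj(d,p)-[x0,y0]+.5)*f; cv2.circle(a,tuple(np.int32(u)),2,col,-1)
    for t in np.linspace(0,6.28,24): dot(W(.095*np.cos(t),.095*np.sin(t),.15),(255,0,0))
    for t in np.linspace(0,6.28,12): dot(W(.0085*np.cos(t),-.135+.0085*np.sin(t),.176),(255,0,255))
    dot(W(0,.13,.152),(0,255,0))
    for an in(1.8,2.0,2.2): dot(W(-.175*np.sin(an),.13-.175*np.cos(an),.213),(0,255,255)); dot(W(-.265*np.sin(an),.13-.265*np.cos(an),.159),(0,255,255))
    out.append(a)
h=min(o.shape[0] for o in out)
a=np.hstack([cv2.resize(o,(int(o.shape[1]*h/o.shape[0]),h)) for o in out]); k=800/a.shape[1]
cv2.imwrite("pics/geo.png",cv2.resize(a,None,fx=k,fy=k,interpolation=cv2.INTER_AREA)[:,:,::-1])
```

```text
[(array([128, 255,  23,  15, 225], dtype=int32), array([139.1, 263. ]))]
[]
```

View pics/geo.png

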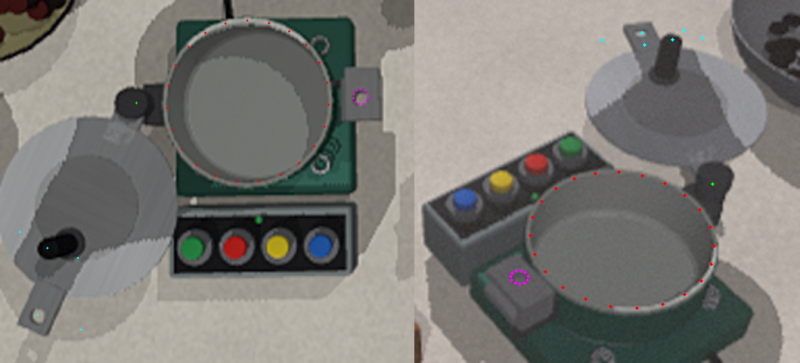

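Run:
```python
from h import *
from cell import r
T=dict(np.load("top0.npz"));S=dict(np.load("scene0.npz"))
np.set_printoptions(precision=4,suppress=True)
P=np.array([.6015-.0004,.283])
for n,d,u,v,z in(("ear",T,128.3,297.5,.159),("handle",T,133.5,264.3,.213),("earS",S,310+170*(642-415)/385,60+160*33/363,.159),("handleS",S,310+170*(672-415)/385,60+160*39/363,.213)):
    p=plane(d,u,v,z)[:2]-P; print(n,np.arctan2(-p[0],-p[1]),np.linalg.norm(p))
# IK feasibility: tool yaw so that closing line is tangential; tool y = rotz(yaw)*(0,-1)
for yo in(0,np.pi):
  for a in np.linspace(2.1,-.02,7):
    e=np.array([-np.sin(a),-np.cos(a)]); h=P+.175*e
    # tangent direction angle = radial angle+90deg ; tool y angle = yaw-pi/2
    yaw=np.arctan2(e[1],e[0])+yo
    q=r.inverse_kinematics([*h,.2],down(yaw)); print(round(a,2),h,None if q is None else np.round(q,2))
```

```text
ear 1.9867851586573273 0.2663963828226934
handle 1.9834802929348894 0.17463219131635144
earS 1.9977612335751953 0.26231959798574006
handleS 1.9978337732677625 0.17435636079606667
2.1 [0.45   0.3713] [ 0.61  0.47  1.62  0.    1.06 -0.43]
1.75 [0.4288 0.3136] [ 0.54  0.38  1.75  0.    1.01 -0.85]
1.39 [0.4288 0.2521] [ 0.44  0.32  1.84  0.    0.98 -1.31]
1.04 [0.4502 0.1944] [ 0.31  0.31  1.86  0.    0.97 -1.79]
0.69 [0.4902 0.1477] [ 0.2   0.35  1.8   0.    0.99 -2.25]
0.33 [0.5438 0.1176] [ 0.13  0.42  1.69  0.    1.03 -2.68]
-0.02 [0.6046 0.108 ] None
2.1 [0.45   0.3713] [ 0.61  0.47  1.62 -0.    1.06  2.71]
1.75 [0.4288 0.3136] [ 0.54  0.38  1.75 -0.    1.01  2.29]
1.39 [0.4288 0.2521] [ 0.44  0.32  1.84 -0.    0.98  1.83]
1.04 [0.4502 0.1944] [ 0.31  0.31  1.86 -0.    0.97  1.35]
0.69 [0.4902 0.1477] [ 0.2   0.35  1.8  -0.    0.99  0.89]
0.33 [0.5438 0.1176] [ 0.13  0.42  1.69 -0.    1.03  0.46]
-0.02 [0.6046 0.108 ] [ 0.1   0.52  1.53 -0.    1.09  0.08]
```

Ear and handle in both views agree on a lid angle of about 1.99 rad, with radii 0.174 and 0.265 as specified. Closing the lid by caging the handle along its arc.

```bash
cat > lid.py <<'E'
from h import *
from cell import r,optics
P=np.array([.6011,.283])
def pose(a):
    e=np.array([-np.sin(a),-np.cos(a)]); return P+.175*e, down(np.arctan2(e[1],e[0])+np.pi)
if __name__=="__main__":
    h,q=pose(1.99); r.set_gripper(.6); r.move_to([*h,.29],q); r.move_linear([*h,.202],vel=.15)
    print("down",r.current_contact_force().round(1) if hasattr(r.current_contact_force(),'round') else r.current_contact_force()); r.set_gripper(.36); print(r.current_opening())
    for a in list(np.arange(1.9,.05,-.1))+[.06,.04,.03,.02,.01,0,-.01,-.02,-.03]:
        h,q=pose(a); r.move_linear([*h,.202],q,vel=.12 if a>.1 else .03)
        f=np.array(r.current_contact_force()); 
        if a<.1 or np.linalg.norm(f)>8: print(round(a,3),f.round(1))
        if a<.05 and abs(f[0])>12: break
    r.set_gripper(.6); h=np.array(r.current_tool_pos())[:2]; r.move_linear([*h,.30],vel=.2)
    np.save("lidend.npy",h)
    d=optics.get_image("scene"); np.savez("s3.npz",**d)
    w=optics.get_image("wrist"); a=cv2.resize(np.hstack([d["pixels"],w["pixels"]]),(800,250)); cv2.imwrite("pics/lid.png",a[:,:,::-1]); print(r.current_t())
E
python3 lid.py
```

```text
down [ 1.3  0.6 -0.7]
0.36333185039019744
0.1 [-0.2  0.2 -0.2]
0.06 [-1.3  0.4 -0. ]
0.04 [-0.5  0.5 -1.5]
0.03 [-0.6 -0.1 -0.4]
0.02 [-0.6  0.3 -0.1]
0.01 [0.  0.6 0.6]
0 [-0.1  0.8 -0.1]
-0.01 [0.4 0.1 0.5]
-0.02 [-4.9  0.3  2.6]
-0.03 [-16.1   0.6   8. ]
43.8667
```

View pics/lid.png

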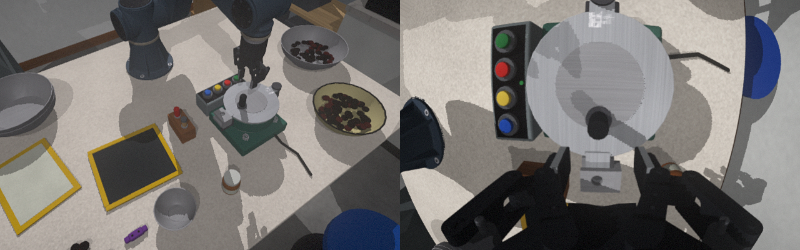

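The lid is shut against its stop: contact came at -0.02 to -0.03 rad, which matches the cage clearance, and the wrist view shows the ear in the fork. Now the pin, with two crossed grips to centre it.

```bash
cat > pin.py <<'E'
from h import *
from cell import r,optics
T=dict(np.load("top0.npz"))
c=[b for b in blobs(T,*HUE["red"],25,(310,240,340,275))][0][0]
g=plane(T,*c,.111)[:2]+[.0008,-.0008]; print("pin",g.round(4))
r.set_gripper(.5)
r.move_to([*g,.2],down(0)); r.move_linear([*g,.098],vel=.15); r.set_gripper(0,20); print(r.current_opening(),np.round(r.current_contact_force(),1))
r.set_gripper(.5); r.move_linear([*g,.145],vel=.2); r.move_to([*g,.145],down(np.pi/2)); r.move_linear([*g,.098],vel=.15)
r.set_gripper(0,60); print(r.current_opening(),np.round(r.current_contact_force(),1))
r.move_linear([*g,.20],vel=.08); print(r.current_opening(),np.round(r.current_contact_force(),1))
r.move_linear([*g,.31],vel=.2)
F=[.602,.018]; r.move_to([*F,.31],down(np.pi/2)); r.move_linear([*F,.285],vel=.1)
p,q=r.current_tool_pos(),r.current_ee_rot()
w=optics.get_image("wrist"); d=optics.get_image("scene"); np.savez("w4.npz",p=p,q=q,**w); np.savez("s4.npz",**d)
a=cv2.resize(d["pixels"][110:240,320:480],(492,400)); b=cv2.resize(w["pixels"][100:400,200:430],(307,400))
cv2.imwrite("pics/pin.png",np.hstack([a,b])[:,:,::-1]); print(r.current_t())
E
python3 pin.py
```

```text
pin [ 0.4385 -0.082 ]
0.2750991319986459 [-1.1  0.4  6.9]
0.26840361101265775 [-1.1  0.9  7.3]
0.2667280539747627 [ 0.4 -1.5 -0.3]
52.6583
```

View pics/pin.png

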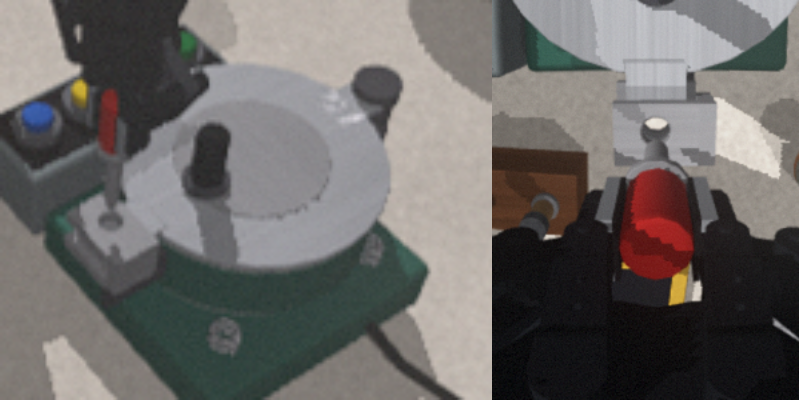

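The pin's tip hangs just above the fork hole in both crops, with the tip at about (115,203) and the hole at (111,218). Descending with force checks.

Run:
```python
from h import *
from cell import r,optics
F=[.602,.018]
for z in (.272,.266,.260,.256,.25,.24,.23,.22,.214,.211,.209,.208,.207,.206):
    r.move_linear([*F,z],vel=.04); f=np.array(r.current_contact_force()); print(z,f.round(1),np.round(r.current_tool_pos(),4)[2])
    if np.linalg.norm(f)>12: break
d=optics.get_image("scene"); w=optics.get_image("wrist")
a=cv2.resize(d["pixels"][110:240,320:480],(492,400)); b=cv2.resize(w["pixels"][100:400,200:430],(307,400))
cv2.imwrite("pics/pin2.png",np.hstack([a,b])[:,:,::-1]); print(r.current_t(),r.current_opening())
```

```text
0.272 [-0.1 -0.8 -1. ] 0.2718
0.266 [-0.3  0.7 -0.9] 0.2657
0.26 [-0.6  0.9 -0.7] 0.2597
0.256 [ 0.8  0.2 -1.3] 0.2557
0.25 [ 0.6 -0.5 -0.6] 0.2496
0.24 [-0.9 -0.4 -1.8] 0.2397
0.23 [-0.6  0.5 -1.1] 0.2297
0.22 [-0.4  0.1 -1. ] 0.2197
0.214 [-0.6  0.8 -1.4] 0.2137
0.211 [-0.1  0.4 -1.6] 0.2108
0.209 [ 0.3 -0.   1.2] 0.2091
0.208 [-3.7  0.3  9.3] 0.2091
0.207 [-7.4 -0.4 16.5] 0.209
56.8833 0.26418607623912715
```

View pics/pin2.png

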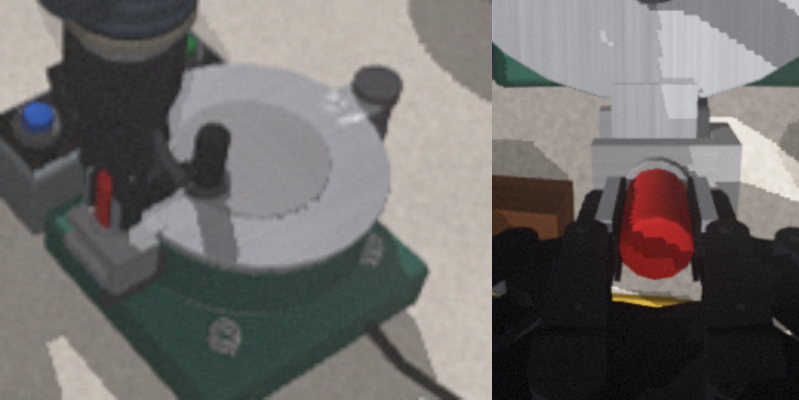

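The pin went in without side force and its collar seated at TCP z 0.209 (0.208 expected). Releasing it and checking before the keys.

Run:
```python
from h import *
from cell import r,optics
r.set_gripper(.5); r.move_linear([.602,.018,.32],vel=.15)
r.move_to([.45,.10,.25],down(np.pi/2)); r.set_gripper(0,40)
d=optics.get_image("scene"); t=optics.get_image("top")
a=cv2.resize(d["pixels"][90:250,300:480],(450,400)); b=cv2.resize(t["pixels"][140:300,200:340],(350,400))
for nm in("yellow","blue","green"):
    pass
red=[tri(t,x[0],d,y[0]) for x in blobs(t,*HUE["red"],15,(265,170,310,215)) for y in blobs(d,*HUE["red"],15,(330,150,385,210))]
print(np.round(red,4))
cv2.imwrite("pics/pin3.png",np.hstack([a,b])[:,:,::-1]); print(r.current_t())
```

```text
[[0.602  0.0184 0.2084]]
59.475
```

View pics/pin3.png

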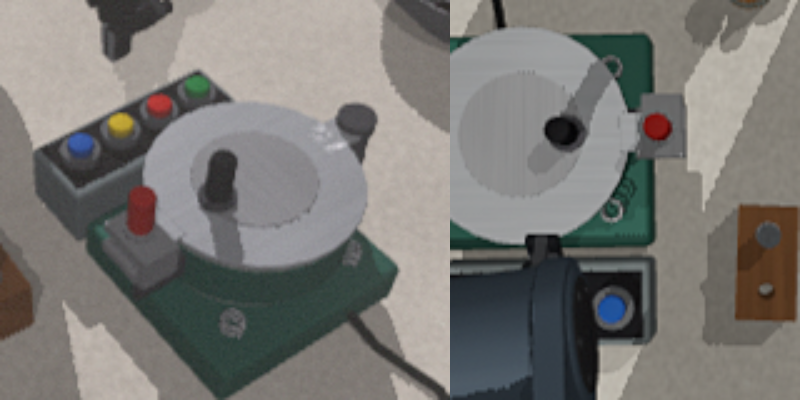

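The pin stands upright with its collar on the fork (grip centre z 0.208, 0.203–0.224 expected), and the lid is shut. Pressing the keys.

Run:
```python
from h import *
from cell import r,optics
for n,y in(("yellow",.1275),("blue",.0753),("green",.2312)):
    p=[.4273,y]; q=down(np.pi/2)
    r.move_to([*p,.2],q); r.move_linear([*p,.135],vel=.1); L=[]
    for z in np.arange(.131,.114,-.001):
        r.move_linear([*p,z],vel=.02); f=r.current_contact_force()[2]; L.append((round(float(z),3),round(float(r.current_tool_pos()[2]),4),round(float(f),1)))
        if f>16: break
    r.sleep(.3); print(n,L,round(r.current_contact_force()[2],1)); r.move_linear([*p,.2],vel=.1)
print(r.current_t())
```

```text
yellow [(0.131, 0.1311, 0.4), (0.13, 0.13, 0.1), (0.129, 0.129, 1.5), (0.128, 0.128, 2.4), (0.127, 0.127, 2.6), (0.126, 0.126, 3.6), (0.125, 0.125, 3.7), (0.124, 0.124, 3.8), (0.123, 0.1231, 5.4), (0.122, 0.1228, 19.6)] 19.3
blue [(0.131, 0.1311, -0.0), (0.13, 0.13, -0.5), (0.129, 0.129, 1.5), (0.128, 0.1281, 2.2), (0.127, 0.127, 3.1), (0.126, 0.126, 3.5), (0.125, 0.125, 3.9), (0.124, 0.124, 3.6), (0.123, 0.123, 5.3), (0.122, 0.1228, 19.4)] 19.4
green [(0.131, 0.1311, -0.1), (0.13, 0.13, -0.3), (0.129, 0.1291, 0.3), (0.128, 0.128, 1.6), (0.127, 0.127, 3.4), (0.126, 0.1261, 2.5), (0.125, 0.125, 3.3), (0.124, 0.124, 4.4), (0.123, 0.123, 4.5), (0.122, 0.1228, 18.2)] 17.6
74.725
```

Each key bottomed out cleanly at about 6 mm of travel. One final look, then I hand in.

Run:
```python
from h import *
from cell import r,optics
r.move_to([.16,.526,.253],[.1473,.989,0,0]); 
d=optics.get_image("scene"); t=optics.get_image("top")
cv2.imwrite("pics/fin.png",cv2.resize(np.hstack([t["pixels"],d["pixels"]]),(800,250))[:,:,::-1]); print(r.current_t())
```

```text
76.3167
```

View pics/fin.png

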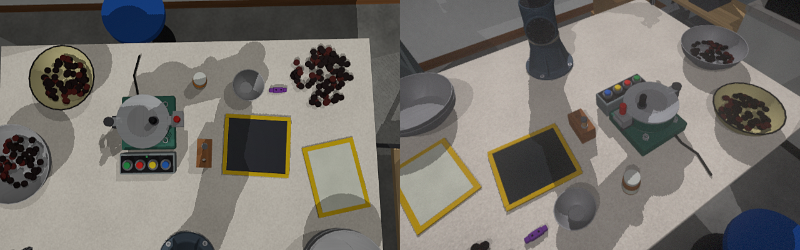

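The board is empty at (257,145), the lid is shut, the pin is in the fork at (177,120), and the bowl, jar and brush have not moved.

```bash
python3 -c "
from cell import r
print(r.hand_in())"
```

```text
the job is handed in; nothing more can be done
None
```

The job is handed in at about 76 s of the 210 s limit: all four toggles are in the tub, the lid is shut and locked with the pin's collar on the fork, and yellow, blue and green were each pressed fully down in that order, with red not pressed.

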